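# Load the four-place thread stand with its cones and reels

## Task

Load the thread stand for the next seam: put the two tapered thread cones over the two black cone-shaped holders, and the two straight thread reels over the two bare pins with felt discs, one on each. All four must stand upright and fully down on their discs; leave the two wooden spools standing where they are.

Things in the scene. Friction and masses are not known exactly. Their poses are not given: they have to be found in the camera images.
- cone_1: One thread cone, upright, 92 mm high: ecru thread on a hollow grey core. Thread 62 mm across at the foot, tapering to 51 mm at height 80 mm, where it ends; above it only the grey tip, 30 mm across. Hollow 50 mm wide at the open foot, narrowing to 22 mm at the tip. 0.12 kg. Origin: centre of the underside, z up its axis. Grip across the thread.
- cone_2: The other, same: thread cone, upright, 92 mm high: ecru thread on a hollow grey core. Thread 62 mm across at the foot, tapering to 51 mm at height 80 mm, where it ends; above it only the grey tip, 30 mm across. Hollow 50 mm wide at the open foot, narrowing to 22 mm at the tip. 0.12 kg. Origin: centre of the underside, z up its axis. Grip across the thread.
- reel_1: One straight thread reel, upright: ecru thread on a cardboard tube, a plain cylinder 48 mm across and 66 mm high, no flanges, with a straight 28 mm bore right through. 0.08 kg. Origin: centre of the underside, z up its axis. Grip across the thread.
- reel_2: The other, same: straight thread reel, upright: ecru thread on a cardboard tube, a plain cylinder 48 mm across and 66 mm high, no flanges, with a straight 28 mm bore right through. 0.08 kg. Origin: centre of the underside, z up its axis. Grip across the thread.
- cone_holder_1: Black holder for a thread cone, fixed on the stand: disc 66 mm across, 3 mm thick, on it a ribbed cone, 40 mm wide at its foot, 16 mm at height 50 mm, and a 9 mm pin, tip at height 60 mm. Origin, from which heights count: centre of the disc's underside, 18 mm above the worktop; z up. A cone fully down rests on the disc, its origin 3 mm above this one.
- cone_holder_2: The other black cone holder, same as cone_holder_1. Both, and the two felt pins, stand in one row, 82 mm apart, in an order that changes, on a fixed wooden board 96 mm deep, 340 mm long, 18 mm high. The x axis of each points across the row to the back, y along the row.
- felt_pin_1: Bare pin for a straight reel, fixed on the stand: grey felt disc 52 mm across, 3 mm thick, a small washer, and a 9 mm steel pin, tip at height 60 mm. Origin, from which heights count: centre of the felt's underside, 18 mm above the worktop; z up. A reel fully down rests on the felt, its origin 3 mm above this one.
- felt_pin_2: The other bare pin with a felt disc, same as felt_pin_1. Behind the row, along the board's back edge, lies the stand's folded thread guide, less than 35 mm high.
- wooden_spool_1: One wooden flanged spool with green thread, 36 mm across, 50 mm high, upright on the worktop; a bystander, not for the stand. Origin: centre of the underside, z up its axis.
- wooden_spool_2: The other wooden flanged spool with cream thread, 36 mm across, 50 mm high, upright on the worktop; a bystander, not for the stand. Origin: centre of the underside, z up its axis.

How it is judged:
By the outcome, as a careful person would: the job done as asked, in the order asked, and still so for the second after the job is handed in, with the robot touching nothing.
It also fails if it takes over 91 s, if anything falls off the work surface, if the arm or the gripper's body presses on something with over 40 N, if the wrist force passes 120 N, or if a joint passes its speed limit or range.

## Robot

A 7-joint arm with a two-finger parallel gripper is mounted at the origin on a cart in front of the work surface, level with it; the furniture and walls round the work are solid. World frame = base frame: x ahead of the robot, y to its left, z up, the work surface at z = 0. Lengths are in m, angles in rad, forces in N, time in s.
With the tool pointing down it reaches from about 0.35 to 0.9 m from the base axis. Payload 8.1 kg.
Tool frame: the origin (TCP) lies on the centre line of the jaws, within the pads' length; the fingertips stand 19 mm ahead of it and the grasp point (between the pads) is the TCP (arm.tip_reach is the distance from the TCP to the fingertips, in m); z points along the fingers, y is the line along which they close (so a half turn about z gives the same grasp; the last joint's range is limited). The gripper opens to 92 mm and grips with 3 to 60 N. Pads are 19 mm wide; open, the fingers measure 130 mm over their backs; the gripper's body (75 mm by 190 mm) begins 47 mm behind the grasp point.
Start: joints at [-1.326, 0.434, 0.025, 1.573, -0.012, 1.134, -0.075], TCP at [0.213, 0.588, 0.246] pointing down, gripper open.
Joint ranges: [-2.62, 2.62], [-0.44, 2.09], [-1.27, 1.32], [0.08, 2.57], [-1.32, 4.46], [0.12, 2], [-2.74, 2.74]. Speed limits (rad/s): [2.22, 2.22, 3.01, 3.01, 3.14, 3.14, 3.14].

## Interface

Orientations are given as a rotation vector (axis times angle).
In Python, from cell import arm gives the robot as it stands.
- The arm moves only by the tool arm_command, never from a script. Its argument "targets" is a list that holds one entry, the list of rows, each a list of 6 numbers: the shift along the tool's x, y, z in m, then the turn, a rotation vector about the tool's x, y, z in rad. A call has 1 to 10 rows; each row shifts and turns the commanded pose from where the row before left it, along the tool's axes as they then stand; what a row does not reach is not made up. A row lasts 1/8 s, in which the tool goes at most 62.5 mm and 10.7 degrees, less where a joint would pass 70% of its speed; a pose out of reach is approached as far as the arm can. A call with a gripper value outside its range is refused whole. "jaw" is the finger opening in m, from 0 to 0.0918, set as the call begins (left out, the last holds). The fingers move at their own pace and stop on an object; "newtons" is the grip in N (left out, the last holds). Time passes only in rows, so rows that do not move let the fingers close. It gives the time, the measured TCP pose, the force, the opening and the grip force at its end, in the units of the state.
- arm.observe(): the state, without advancing time (a new reading comes with each control period).
- arm.get_image(name): name is "scene" or "top" or "wrist"; returns a dict with "pixels" (420x560x3 uint8, red, green, blue), "z_map" (420x560 float32, m along the optical axis (not along the pixel's ray), 0 where there is no reading), "fx", "fy", "cx", "cy" (pixels), "xyz" and "rotation" of the camera in the world; the wrist camera has in their place "T_tool_cam" (4x4, takes a point from camera to tool coordinates, whose origin is the TCP and whose axes are the flange's). Camera axes: x right, y down, z forward; pixel columns grow to the right and rows downward; lengths in m; the calibration is good to about 2 mm. A picture is of the moment at which its call begins: read the wrist's pose just before it.
- arm.sign_off(): hands the job in; it is judged then, once.
The state is a dict: "clock": time; "joints": joint angles; "dq": joint speeds; "joint_efforts": joint torques, N m; "position": TCP position; "ee_rot": TCP orientation; "force": force on the tool from outside, world axes, zero at the start; "ft_torque": the same for the moment, N m; "width": opening from 0.0 (shut) to 1.0 (fully open); "gripper_force": force on a finger pad.
Only numpy, scipy, OpenCV 4.12 (cv2) and the standard library are available. Lean on these libraries where they do the work, as an engineer would, in place of code of your own. Each camera call takes 0.05 s, during which the arm holds its last target. There are 200 camera calls.

## Working session

There is one attempt and no reset: what is moved stays moved. The work goes in short steps, Python scripts to look and compute and a tool call to move; the robot and the scene stay as the last step left them, time stands still between calls to the robot, and variables do not carry over. Pictures are saved under pics/ and viewed, at most 14 in all, crops included, and the job is handed in when it is done.

Besides the shell and the picture viewer there is one more tool, called after "Emit:" in YAML: its name, and indented under it one key for each argument. arm_command: Moves the arm, as the interface text tells. Its arguments: {"type":"object","properties":{"targets":{"type":"array","items":{"type":"array","items":{"type":"array","items":{"type":"number"}}}},"jaw":{"type":"number"},"newtons":{"type":"number"}},"required":["targets"]}

```bash
mkdir -p pics; ls; cat > h.py <<'E'
from cell import arm
import numpy as np, cv2
from scipy.spatial.transform import Rotation as R
def grab(n):
    s=arm.observe(); im=arm.get_image(n)
    if n=='wrist':
        T=np.eye(4);T[:3,:3]=R.from_rotvec(s['ee_rot']).as_matrix();T[:3,3]=s['position']
        T=T@np.array(im['T_tool_cam']);im['xyz']=T[:3,3];im['rotation']=T[:3,:3]
    r=np.array(im['rotation']); im['R']=r if r.shape==(3,3) else R.from_rotvec(r).as_matrix()
    return im
def cloud(im):
    z=im['z_map'];v,u=np.indices(z.shape)
    p=np.stack([(u-im['cx'])/im['fx']*z,(v-im['cy'])/im['fy']*z,z],-1)
    return p@im['R'].T+np.array(im['xyz'])
def onplane(im,u,v,h):
    d=im['R']@np.array([(u-im['cx'])/im['fx'],(v-im['cy'])/im['fy'],1]);o=np.array(im['xyz'])
    return o+d*(h-o[2])/d[2]
def save(im,f): cv2.imwrite('pics/'+f,im['pixels'][...,::-1])
E
python3 - <<'E'
from h import *
s=arm.observe();print(s)
for n in('scene','top'):
    im=grab(n);save(im,n+'0.png');print(n,im['xyz'],im['rotation'],im['fx'])
    c=cloud(im);np.save(n+'0.npy',c)
E
```

```text
pics
{'clock': 0.0, 'joints': array([-1.32558182,  0.43522272,  0.02497853,  1.57410041, -0.01158294,
        1.13399577, -0.07512868]), 'dq': array([ 0.00034304, -0.00103453, -0.00107994, -0.00100263, -0.00011864,
       -0.00050377, -0.00021333]), 'joint_efforts': array([ 7.90473878e-04, -6.67847300e+01,  9.85505171e-01, -3.14457214e+01,
       -6.04988867e-02,  4.32220974e-02,  1.82953181e-04]), 'position': array([0.21292245, 0.5870989 , 0.2449439 ]), 'ee_rot': array([-5.43725214e-01, -3.09406663e+00,  2.47781719e-03]), 'force': array([ 0.0645683 , -0.48753106, -0.13678298]), 'ft_torque': array([-0.02319293,  0.00422772,  0.046408  ]), 'gripper_force': 0.0, 'width': 0.9984630362158899}
scene [-0.20515049 -0.63020435  0.74518485] [-2.04648543  0.93163071 -0.49356809] 543.8770042030601
top [ 0.35194469 -0.02099126  1.46789305] [-2.13004871  2.15632649 -0.11923855] 513.7670341315614
```

View pics/scene0.png

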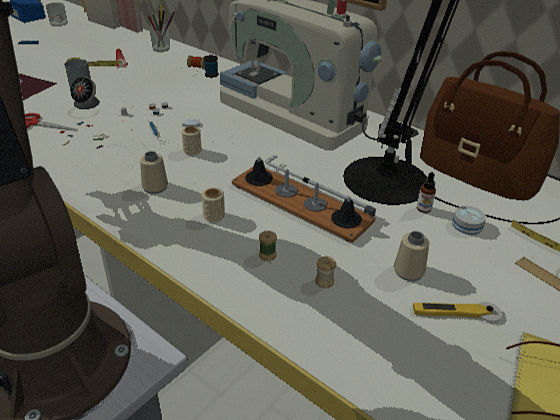

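View pics/top0.png

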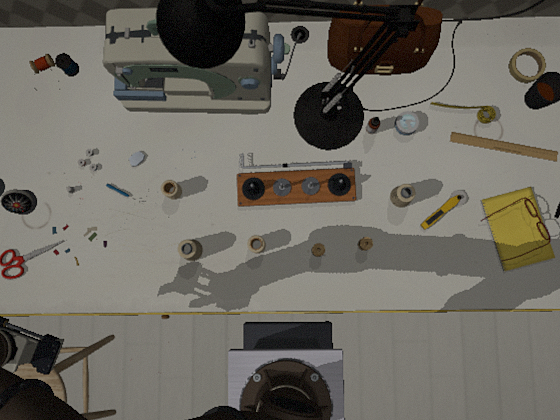

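The scene view shows the cones at (152,172) and (412,255), the reels at (192,140) and (213,204), and the spools at (268,245) and (326,271). In the top view the cones are at (190,248) and (402,195), the reels at (171,188) and (257,243), the black holders at (254,187) and (339,184), and the felt pins at (283,186) and (311,185).

```bash
cat > m.py <<'E'
from h import *
im=grab('top');c=cloud(im);g=im['pixels'].astype(int)
def near(u,v,r):
    V,U=np.indices(g.shape[:2]);return (U-u)**2+(V-v)**2<r*r
for n,u,v,h in[('coneL',190,248,.092),('coneR',402,195,.092),('reelA',171,188,.066),('reelB',257,243,.066),('spG',318,249,.05),('spC',366,243,.05)]:
    m=near(u,v,18)&(c[...,2]>h-.012)&(c[...,2]<h+.015)
    p=c[m]; (cx,cy),r=cv2.minEnclosingCircle(p[:,:2].astype(np.float32)); print(n,m.sum(),p[:,:2].mean(0).round(4),np.round([cx,cy,r],4),p[:,2].max().round(4))
for n,u,v in[('hL',254,187),('f1',283,186),('f2',311,185),('hR',339,184)]:
    m=near(u,v,15)
    b=m&(g.max(-1)<60) if n[0]=='h' else m&(abs(g[...,0]-g[...,2])<14)
    b=b.astype(np.uint8);ys,xs=np.nonzero(b)
    (cu,cv_),r=cv2.minEnclosingCircle(np.stack([xs,ys],1).astype(np.float32))
    t=c[m&(c[...,2]>.045)]
    print(n,b.sum(),(cu,cv_),r,xs.mean(),ys.mean(),onplane(im,cu,cv_,.021)[:2].round(4),onplane(im,xs.mean(),ys.mean(),.021)[:2].round(4),'top',len(t),t.mean(0).round(4) if len(t) else '')
x=cv2.resize(im['pixels'][140:270,150:430,::-1],None,fx=2.8,fy=2.8,interpolation=cv2.INTER_CUBIC);cv2.imwrite('pics/topc.png',x)
E
python3 m.py
```

```text
coneL 110 [0.429  0.2642] [0.4288 0.2646 0.025 ] 0.0952
coneR 99 [ 0.5727 -0.3312] [ 0.5739 -0.3325  0.0245] 0.0976
reelA 168 [0.5999 0.3192] [0.601  0.3195 0.0251] 0.0727
reelB 162 [0.4415 0.0787] [0.4418 0.0788 0.0243] 0.0717
spG 128 [ 0.425  -0.0933] [ 0.4247 -0.0934  0.018 ] 0.0568
spC 129 [ 0.4405 -0.225 ] [ 0.4403 -0.2249  0.0178] 0.0561
hL 398 (253.0, 188.0) 11.401854515075684 253.12562814070353 188.29145728643215 [0.6038 0.0873] [0.6029 0.087 ] top 76 [0.59   0.0832 0.1164]
f1 243 (281.5, 186.5) 8.860122680664062 281.5679012345679 186.84773662551441 [0.6069 0.0058] [0.6059 0.0056] top 14 [0.5675 0.0022 0.272 ]
f2 243 (310.3235168457031, 185.5) 8.690953254699707 310.2798353909465 185.46913580246914 [ 0.6086 -0.0766] [ 0.6087 -0.0764] top 16 [ 0.5909 -0.0717  0.156 ]
hR 401 (338.7611999511719, 183.65672302246094) 11.725631713867188 338.857855361596 184.13715710723193 [ 0.6128 -0.1577] [ 0.6114 -0.1579] top 82 [ 0.602  -0.1528  0.0937]
```

View pics/topc.png

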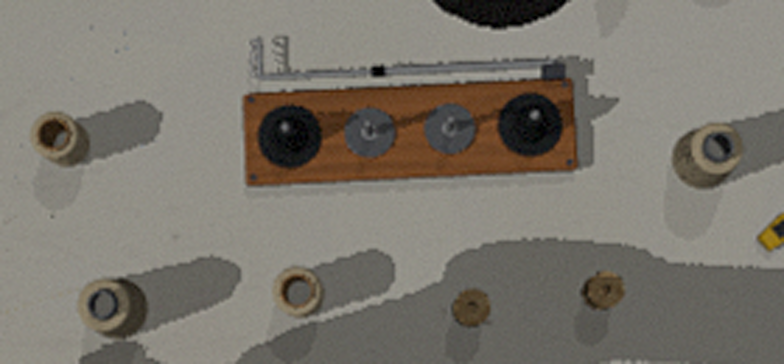

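Emit:
arm_command:
  targets:
    - [[0,0,0,0,0,0.153],[0,0,0,0,0,0.153],[0,0,0,0,0,0.153],[0,0,0,0,0,0.153],[0,0,0,0,0,0.153],[0,0,0,0,0,0.153],[0,0,0,0,0,0.153],[0,0,0,0,0,0.152],[0,0,0,0,0,0]]
  jaw: 0.0918
  newtons: 20

```text
clock: 1.27
position: [0.2129, 0.5875, 0.2454]
ee_rot: [2.22, 2.222, -0.001]
force: [0.5, 0.4, 1.3]
width: 1.004
gripper_force: 0.0
```

Emit:
arm_command:
  targets:
    - [[-0.0404,0.027,0.0125,0,0,0],[-0.0404,0.027,0.0125,0,0,0],[-0.0404,0.027,0.0125,0,0,0],[-0.0404,0.027,0.0125,0,0,0],[-0.0404,0.027,0.0125,0,0,0],[-0.0404,0.027,0.0125,0,0,0],[-0.0404,0.027,0.0125,0,0,0],[-0.0404,0.027,0.0125,0,0,0],[0,0,0,0,0,0],[0,0,0,0,0,0]]

```text
clock: 2.52
position: [0.4289, 0.2648, 0.1458]
ee_rot: [-2.219, -2.223, -0.0]
force: [0.1, -0.2, -0.5]
width: 1.001
gripper_force: 0.0
```

```bash
cat > w.py <<'E'
from h import *
import sys
im=grab('wrist');save(im,sys.argv[1]);c=cloud(im);s=arm.observe();print(s['position'].round(4),s['joints'].round(2))
lo,hi=float(sys.argv[2]),float(sys.argv[3])
m=((c[...,2]>lo)&(c[...,2]<hi)&(im['z_map']>0)).astype(np.uint8)
n,l,st,ce=cv2.connectedComponentsWithStats(m)
for i in range(1,n):
    if st[i,4]>150:
        p=c[l==i];(a,b),r=cv2.minEnclosingCircle(p[:,:2].astype(np.float32));print(st[i],p.mean(0).round(4),np.round([a,b,r],4))
E
python3 w.py w1.png 0.06 0.11
```

```text
[0.4286 0.2655 0.1459] [-0.94  0.36  0.37  2.01 -0.18  0.8  -0.47]
[ 491  122   69   67 2610] [0.598  0.3182 0.0639] [0.6003 0.3165 0.025 ]
[ 254  193   71   74 3761] [0.4296 0.2668 0.0801] [0.4297 0.2625 0.0267]
```

View pics/w1.png

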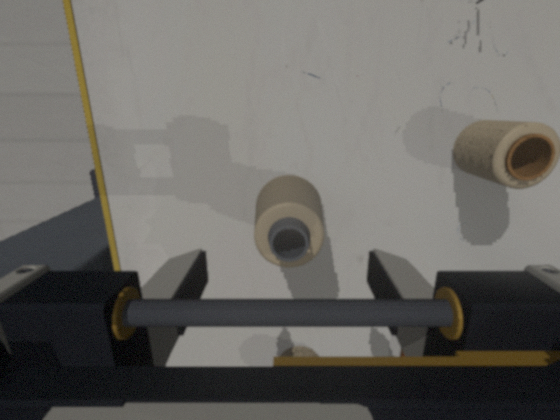

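The wrist view shows the cone centred between the fingers (tip at (290,238)), with a reel at (527,155). Going down and gripping.

Emit:
arm_command:
  targets:
    - [[0,0,0.03,0,0,0],[0,0,0.03,0,0,0],[0,0,0.031,0,0,0],[0,0,0,0,0,0]]

```text
clock: 3.08
position: [0.4272, 0.265, 0.0534]
ee_rot: [-2.217, -2.224, 0.005]
force: [-0.9, -0.0, -0.6]
width: 0.996
gripper_force: 0.0
```

Emit:
arm_command:
  targets:
    - [[0,0,0,0,0,0],[0,0,0,0,0,0],[0,0,0,0,0,0],[0,0,0,0,0,0],[0,0,0,0,0,0],[0,0,0,0,0,0]]
  jaw: 0.03

```text
clock: 3.82
position: [0.4293, 0.2646, 0.0552]
ee_rot: [-2.222, -2.221, -0.001]
force: [-1.0, -1.0, 6.1]
width: 0.599
gripper_force: 20.2
```

Emit:
arm_command:
  targets:
    - [[0,0,-0.04,0,0,0],[0,0,-0.06,0,0,0],[0,0,-0.05,0,0,0],[-0.0355,0.0348,0,0,0,0],[-0.0355,0.0348,0,0,0,0],[-0.0355,0.0348,0,0,0,0],[-0.0355,0.0348,0,0,0,0],[-0.0355,0.0348,0,0,0,0],[0,0,0,0,0,0],[0,0,0,0,0,0]]

```text
clock: 5.08
position: [0.6023, 0.0871, 0.2041]
ee_rot: [-2.221, -2.22, 0.002]
force: [-0.5, 1.1, -0.5]
width: 0.605
gripper_force: 19.9
```

```bash
python3 w.py w2.png 0.05 0.085
```

```text
[0.6021 0.0879 0.2042] [-0.55  0.47  0.46  1.69 -0.23  1.04 -0.01]
[ 507   40   53  223 5922] [0.8422 0.1074 0.0559] [0.8423 0.1302 0.0971]
[  98  187   55   50 1761] [0.4448 0.0774 0.0617] [0.4421 0.0757 0.0247]
[275 187  28  17 325] [0.603  0.0922 0.0602] [0.6029 0.0862 0.0135]
```

View pics/w2.png

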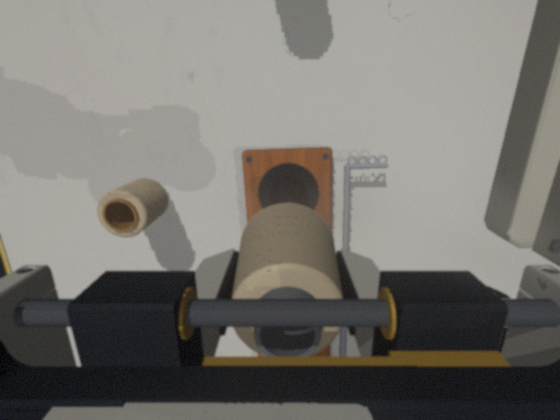

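The held cone is upright and lines up with the black holder at (288,190) in the wrist view. Lowering it.

Emit:
arm_command:
  targets:
    - [[0,0,0.03,0,0,0],[0,0,0.03,0,0,0],[0,0,0.025,0,0,0],[0,0,0.02,0,0,0],[0,0,0.015,0,0,0],[0,0,0.008,0,0,0],[0,0,0,0,0,0]]

```text
clock: 6.0
position: [0.603, 0.0873, 0.0768]
ee_rot: [-2.221, -2.222, -0.0]
force: [0.2, -0.1, -1.1]
width: 0.602
gripper_force: 19.9
```

Emit:
arm_command:
  targets:
    - [[0,0,0,0,0,0],[0,0,0,0,0,0],[0,0,0,0,0,0],[0,0,0,0,0,0]]
  jaw: 0.085

```text
clock: 6.5
position: [0.6031, 0.0869, 0.0769]
ee_rot: [2.222, 2.221, 0.0]
force: [0.0, 0.4, 0.1]
width: 0.926
gripper_force: 0.0
```

Emit:
arm_command:
  targets:
    - [[0,0,-0.04,0,0,0],[0,0,-0.05,0,0,0],[0,0,-0.05,0,0,0],[-0.0524,-0.0037,0,0,0,0],[-0.0524,-0.0037,0,0,0,0],[-0.0524,-0.0037,0,0,0,0],[-0.0524,-0.0037,0,0,0,0],[-0.0524,-0.0037,0,0,0,0],[-0.0524,-0.0037,0,0,0,0],[-0.0524,-0.0037,0,0,0,0]]
  jaw: 0.0918

```text
clock: 7.75
position: [0.5768, -0.2815, 0.2168]
ee_rot: [2.221, 2.221, 0.0]
force: [0.1, -0.1, -0.2]
width: 0.995
gripper_force: 0.0
```

Emit:
arm_command:
  targets:
    - [[-0.0524,-0.0037,0.02,0,0,0],[0,0,0.05,0,0,0],[0,0,0,0,0,0],[0,0,0,0,0,0]]

```text
clock: 8.25
position: [0.5742, -0.3318, 0.1481]
ee_rot: [2.22, 2.222, 0.001]
force: [0.1, -0.1, -0.4]
width: 1.001
gripper_force: 0.0
```

```bash
python3 w.py w3.png 0.06 0.11; python3 - <<'E'
from h import *
im=grab('top');c=cloud(im);r=c[175:200,235:350];m=(r[...,2]>.09)&(r[...,2]<.13);v,u=np.nonzero(m);print(m.sum(),u.mean()+235,v.mean()+175,r[m].mean(0),r[m].max(0))
cv2.imwrite('pics/top3.png',cv2.resize(im['pixels'][140:270,150:430,::-1],None,fx=2.8,fy=2.8,interpolation=cv2.INTER_CUBIC))
E
```

```text
[ 0.5747 -0.332   0.1487] [ 0.14  0.61  0.49  1.61 -0.33  0.99  0.73]
[ 255  195   69   73 3687] [ 0.575  -0.3314  0.0801] [ 0.5751 -0.3357  0.0267]
235 251.00425531914894 184.13617021276596 [0.60051565 0.08669727 0.10104772] [0.62699428 0.11157997 0.12117217]
```

View pics/w3.png

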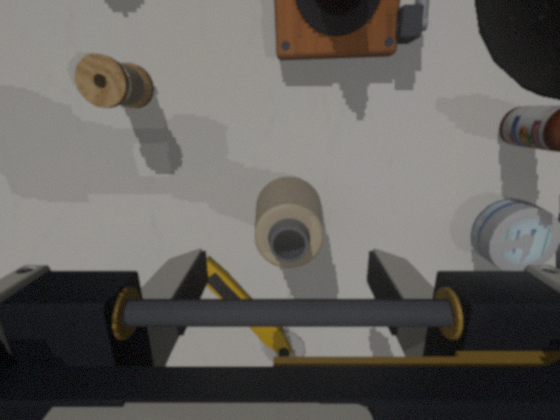

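The wrist view shows the second cone centred between the fingers at (290,238). The cutter at (245,305) lies lower than the fingertips will reach.

Emit:
arm_command:
  targets:
    - [[0,0,0.03,0,0,0],[0,0,0.03,0,0,0],[0,0,0.033,0,0,0],[0,0,0,0,0,0],[0,0,0,0,0,0]]

```text
clock: 8.98
position: [0.5746, -0.3328, 0.0558]
ee_rot: [2.219, 2.22, 0.001]
force: [0.4, 0.3, 0.6]
width: 1.001
gripper_force: 0.0
```

Emit:
arm_command:
  targets:
    - [[0,0,0,0,0,0],[0,0,0,0,0,0],[0,0,0,0,0,0],[0,0,0,0,0,0],[0,0,0,0,0,0],[0,0,0,0,0,0]]
  jaw: 0.03

```text
clock: 9.72
position: [0.5736, -0.3324, 0.054]
ee_rot: [2.221, 2.221, 0.001]
force: [0.2, -0.1, 2.7]
width: 0.603
gripper_force: 20.8
```

View pics/top3.png

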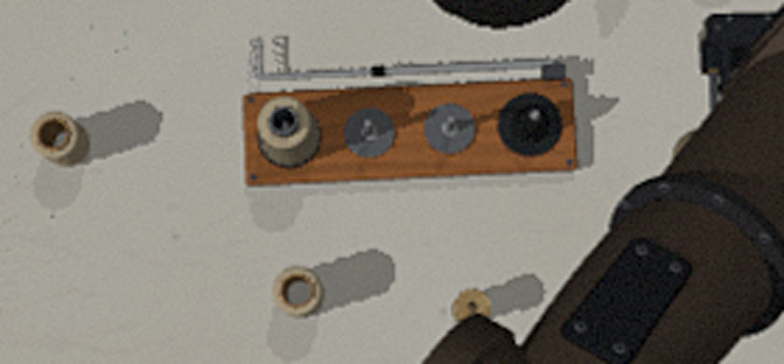

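The top view shows the first cone upright on the left holder, tip at (285,120). Now the second one.

Emit:
arm_command:
  targets:
    - [[0,0,-0.04,0,0,0],[0,0,-0.06,0,0,0],[0,0,-0.05,0,0,0],[0.0436,0.0095,0,0,0,0],[0.0436,0.0095,0,0,0,0],[0.0436,0.0095,0,0,0,0],[0.0436,0.0095,0,0,0,0],[0,0,0,0,0,0],[0,0,0,0,0,0]]

```text
clock: 10.85
position: [0.6109, -0.1585, 0.2034]
ee_rot: [-2.221, -2.221, 0.002]
force: [-0.3, -1.1, -1.6]
width: 0.601
gripper_force: 20.6
```

```bash
python3 w.py w4.png 0.05 0.085
```

```text
[ 0.6108 -0.1593  0.2036] [-0.17  0.51  0.51  1.64 -0.28  1.06  0.42]
[276   0  12  17 172] [6.06e-01 2.00e-04 6.80e-02] [0.6058 0.0027 0.0045]
[ 68 115  40  40 762] [ 0.4259 -0.0963  0.0507] [ 0.4255 -0.0968  0.0181]
[ 487  160   49   50 1267] [ 0.8114 -0.1368  0.0675] [ 0.8182 -0.1398  0.0203]
[275 188  28  19 387] [ 0.6115 -0.1545  0.0615] [ 0.6116 -0.1599  0.0134]
[503 220  27  19 339] [ 0.829 -0.182  0.069] [ 0.8302 -0.1821  0.0097]
[110 247  35  23 439] [ 0.4415 -0.2244  0.0507] [ 0.441  -0.228   0.0181]
```

Emit:
arm_command:
  targets:
    - [[0,0,0.03,0,0,0],[0,0,0.03,0,0,0],[0,0,0.025,0,0,0],[0,0,0.02,0,0,0],[0,0,0.015,0,0,0],[0,0,0.007,0,0,0],[0,0,0,0,0,0],[0,0,0,0,0,0]]

```text
clock: 11.9
position: [0.6119, -0.1582, 0.0775]
ee_rot: [2.221, 2.221, 0.001]
force: [-0.3, 0.5, -1.4]
width: 0.602
gripper_force: 20.6
```

Emit:
arm_command:
  targets:
    - [[0,0,0,0,0,0],[0,0,0,0,0,0],[0,0,0,0,0,0],[0,0,0,0,0,0]]
  jaw: 0.085

```text
clock: 12.4
position: [0.6115, -0.1579, 0.0768]
ee_rot: [2.221, 2.221, 0.0]
force: [0.7, -0.4, -0.3]
width: 0.915
gripper_force: 0.0
```

Emit:
arm_command:
  targets:
    - [[0,0,-0.04,0,0,0],[0,0,-0.05,0,0,0],[0,0,-0.05,0,0,0],[0.0473,-0.034,0,0,0,0],[0.0473,-0.034,0,0,0,0],[0.0473,-0.034,0,0,0,0],[0.0473,-0.034,0,0,0,0],[0.0473,-0.034,0,0,0,0],[0,0,0.05,0,0,0],[0,0,0.04,0,0,0]]
  jaw: 0.0918

```text
clock: 13.65
position: [0.4411, 0.0799, 0.1261]
ee_rot: [2.218, 2.224, 0.003]
force: [0.1, -0.4, -0.0]
width: 1.002
gripper_force: 0.0
```

Emit:
arm_command:
  targets:
    - [[0,0,0,0,0,0],[0,0,0,0,0,0]]

```text
clock: 13.9
position: [0.4422, 0.0783, 0.1279]
ee_rot: [2.222, 2.22, 0.001]
force: [-0.4, -0.5, 0.5]
width: 1.002
gripper_force: 0.0
```

```bash
python3 w.py w5.png 0.05 0.085
```

```text
[0.4425 0.0785 0.1281] [-0.65  0.32  0.45  2.16 -0.21  0.71 -0.07]
[ 462  180   98   88 3179] [0.5833 0.0947 0.0687] [0.5992 0.086  0.0289]
[ 255  200   66   66 2686] [0.442  0.0777 0.0625] [0.4421 0.0756 0.0243]
```

View pics/w5.png

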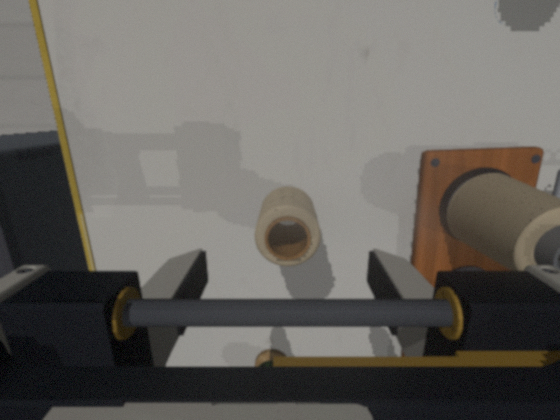

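The reel's bore is centred between the fingers at (288,238), and the placed cone is clear to the right.

Emit:
arm_command:
  targets:
    - [[0,0,0.03,0,0,0],[0,0,0.03,0,0,0],[0,0,0.023,0,0,0],[0,0,0,0,0,0],[0,0,0,0,0,0]]

```text
clock: 14.58
position: [0.4425, 0.0787, 0.0451]
ee_rot: [2.221, 2.22, 0.003]
force: [-0.7, -0.2, 0.5]
width: 0.998
gripper_force: 0.0
```

Emit:
arm_command:
  targets:
    - [[0,0,0,0,0,0],[0,0,0,0,0,0],[0,0,0,0,0,0],[0,0,0,0,0,0],[0,0,0,0,0,0],[0,0,0,0,0,0]]
  jaw: 0.03
  newtons: 15

```text
clock: 15.32
position: [0.4415, 0.0786, 0.0437]
ee_rot: [2.222, 2.221, 0.0]
force: [0.8, 0.3, 1.5]
width: 0.524
gripper_force: 15.0
```

Emit:
arm_command:
  targets:
    - [[0,0,-0.04,0,0,0],[0,0,-0.06,0,0,0],[0,0,-0.05,0,0,0],[-0.0243,0.0547,0,0,0,0],[-0.0243,0.0547,0,0,0,0],[-0.0243,0.0547,0,0,0,0],[0,0,0,0,0,0],[0,0,0,0,0,0]]

```text
clock: 16.32
position: [0.6047, 0.0056, 0.1929]
ee_rot: [-2.221, -2.22, 0.002]
force: [-0.8, 0.3, -0.8]
width: 0.524
gripper_force: 15.0
```

```bash
python3 w.py w6.png 0.015 0.085
```

```text
[0.6044 0.0061 0.1932] [-0.46  0.48  0.53  1.72 -0.28  1.02  0.16]
[ 506    0   54  173 6186] [0.8297 0.0971 0.0389] [0.8425 0.1076 0.0746]
[  234    60   102   203 11597] [0.6056 0.0454 0.0196] [0.6048 0.0278 0.1128]
[ 343   67   56  187 1714] [0.6722 0.0515 0.0232] [0.6873 0.0328 0.0946]
[270 100  32  34 863] [0.6024 0.0833 0.0603] [0.6022 0.0823 0.0149]
[ 415  239  115   59 3630] [ 0.8264 -0.0803  0.0195] [ 0.8157 -0.0858  0.0654]
[296 327  53  29 751] [ 0.653  -0.1733  0.0372] [ 0.6438 -0.1643  0.0421]
[485 327  24  38 402] [ 0.8157 -0.1339  0.075 ] [ 0.8317 -0.1612  0.0424]
[256 340  34  16 256] [ 0.5808 -0.1745  0.0441] [ 0.5861 -0.1715  0.0399]
```

View pics/w6.png

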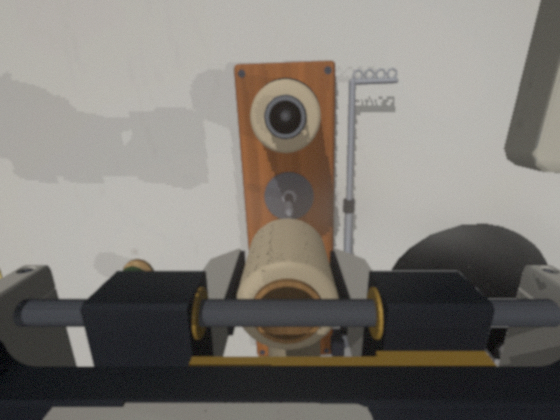

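The reel hangs upright in line with the felt pin (disc at (290,193)), and the cone at (285,115) is seated around its pin.

Emit:
arm_command:
  targets:
    - [[0,0.001,0.03,0,0,0],[0,0,0.03,0,0,0],[0,0,0.025,0,0,0],[0,0,0.02,0,0,0],[0,0,0.015,0,0,0],[0,0,0.008,0,0,0],[0,0,0,0,0,0],[0,0,0,0,0,0]]

```text
clock: 17.38
position: [0.6069, 0.0057, 0.0664]
ee_rot: [2.221, 2.221, 0.001]
force: [-0.3, 0.5, -1.3]
width: 0.521
gripper_force: 15.0
```

Emit:
arm_command:
  targets:
    - [[0,0,0,0,0,0],[0,0,0,0,0,0],[0,0,0,0,0,0],[0,0,0,0,0,0]]
  jaw: 0.08

```text
clock: 17.88
position: [0.6065, 0.0056, 0.0658]
ee_rot: [2.222, 2.221, 0.0]
force: [0.1, -0.0, -0.0]
width: 0.856
gripper_force: 0.0
```

Emit:
arm_command:
  targets:
    - [[0,0,-0.04,0,0,0],[0,0,-0.06,0,0,0],[0,0,-0.05,0,0,0],[0.0522,-0.001,0,0,0,0],[0.0522,-0.001,0,0,0,0],[0.0522,-0.001,0,0,0,0],[0.0522,-0.001,0,0,0,0],[0.0522,-0.001,0,0,0,0],[0.0522,-0.001,0.03,0,0,0],[0,0,0.058,0,0,0]]
  jaw: 0.0918

```text
clock: 19.12
position: [0.6003, 0.3265, 0.1282]
ee_rot: [-2.211, -2.229, -0.01]
force: [-0.0, -0.0, -1.7]
width: 0.999
gripper_force: 0.0
```

Emit:
arm_command:
  targets:
    - [[0,0,0,0,0,0],[0,0,0,0,0,0]]

```text
clock: 19.38
position: [0.6018, 0.3177, 0.1296]
ee_rot: [2.223, 2.218, 0.002]
force: [0.2, -0.2, 0.1]
width: 1.001
gripper_force: 0.0
```

```bash
python3 w.py w7.png 0.05 0.085
```

```text
[0.6023 0.318  0.1304] [-0.85  0.66  0.47  1.58 -0.34  0.98 -0.29]
[ 254  196   66   66 2650] [0.6006 0.3194 0.0625] [0.6009 0.317  0.0244]
```

View pics/w7.png

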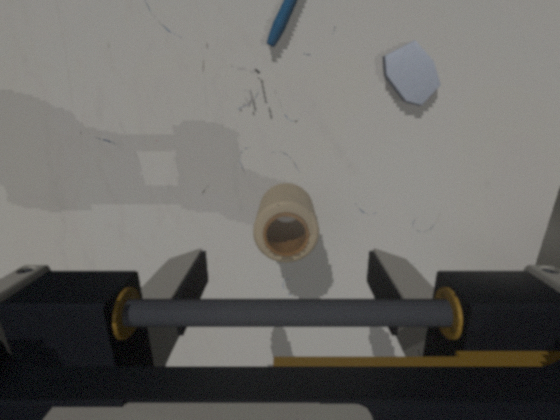

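The second reel's bore is centred between the fingers at (287,233), with nothing near it.

Emit:
arm_command:
  targets:
    - [[0,0,0.03,0,0,0],[0,0,0.03,0,0,0],[0,0,0.023,0,0,0],[0,0,0,0,0,0],[0,0,0,0,0,0]]

```text
clock: 20.05
position: [0.6021, 0.319, 0.0472]
ee_rot: [2.222, 2.22, 0.005]
force: [-0.3, 0.8, 0.3]
width: 0.999
gripper_force: 0.0
```

Emit:
arm_command:
  targets:
    - [[0,0,0,0,0,0],[0,0,0,0,0,0],[0,0,0,0,0,0],[0,0,0,0,0,0],[0,0,0,0,0,0],[0,0,0,0,0,0]]
  jaw: 0.03

```text
clock: 20.8
position: [0.6005, 0.3188, 0.0447]
ee_rot: [-2.221, -2.221, 0.0]
force: [0.2, 0.0, 0.0]
width: 0.525
gripper_force: 15.0
```

Emit:
arm_command:
  targets:
    - [[0,0,-0.04,0,0,0],[0,0,-0.06,0,0,0],[0,0,-0.06,0,0,0],[-0.0565,0.0012,0,0,0,0],[-0.0565,0.0012,0,0,0,0],[-0.0565,0.0012,0,0,0,0],[-0.0565,0.0012,0,0,0,0],[-0.0565,0.0012,0,0,0,0],[-0.0565,0.0012,0,0,0,0],[-0.0565,0.0012,0,0,0,0]]

```text
clock: 22.05
position: [0.6086, -0.0783, 0.2047]
ee_rot: [-2.221, -2.222, -0.0]
force: [1.5, -0.5, -0.9]
width: 0.52
gripper_force: 15.0
```

Emit:
arm_command:
  targets:
    - [[0,0,0,0,0,0],[0,0,0,0,0,0],[0,0,0,0,0,0]]

```text
clock: 22.42
position: [0.609, -0.0747, 0.2045]
ee_rot: [-2.218, -2.223, -0.001]
force: [0.2, 0.1, -0.6]
width: 0.523
gripper_force: 15.0
```

```bash
python3 w.py w8.png 0.08 0.095
```

```text
[ 0.609  -0.0748  0.2045] [-0.33  0.48  0.54  1.69 -0.28  1.05  0.3 ]
[245   4  72  39 438] [0.6045 0.0635 0.0876] [0.6029 0.0791 0.0263]
[ 256   87   59   62 1899] [0.6064 0.0032 0.0849] [0.6066 0.0023 0.0241]
[494 257  22  34 423] [ 0.8132 -0.1368  0.0854] [ 0.8189 -0.1411  0.0183]
```

View pics/w8.png

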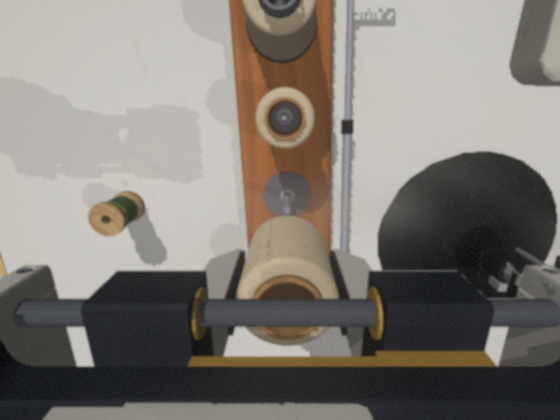

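The second reel lines up with the remaining felt pin (disc at (288,190)). The first reel at (285,117) is down and centred on its pin.

Emit:
arm_command:
  targets:
    - [[-0.001,0,0.03,0,0,0],[0,0,0.03,0,0,0],[0,0,0.03,0,0,0],[0,0,0.025,0,0,0],[0,0,0.015,0,0,0],[0,0,0.008,0,0,0],[0,0,0,0,0,0],[0,0,0,0,0,0]]

```text
clock: 23.48
position: [0.6094, -0.0777, 0.0675]
ee_rot: [2.221, 2.221, 0.001]
force: [0.4, -0.2, -0.7]
width: 0.524
gripper_force: 15.0
```

Emit:
arm_command:
  targets:
    - [[0,0,0,0,0,0],[0,0,0,0,0,0],[0,0,0,0,0,0],[0,0,0,0,0,0]]
  jaw: 0.08

```text
clock: 23.98
position: [0.609, -0.0777, 0.0668]
ee_rot: [2.221, 2.221, 0.0]
force: [0.4, -0.2, -0.2]
width: 0.867
gripper_force: 0.0
```

Emit:
arm_command:
  targets:
    - [[0,0,-0.04,0,0,0],[0,0,-0.06,0,0,0],[0,0,-0.06,0,0,0],[0.05,-0.02,0,0,0,0],[0.05,-0.02,0,0,0,0],[0.05,-0.02,0,0,0,0],[0.05,-0.02,0,0,0,0],[0.05,-0.02,0,0,0,0],[0.05,-0.02,0,0,0,0],[0,0,0,0,0,0]]

```text
clock: 25.22
position: [0.4867, 0.2273, 0.2264]
ee_rot: [-2.211, -2.229, -0.0]
force: [0.9, -1.6, -0.2]
width: 0.873
gripper_force: 0.0
```

```bash
python3 - <<'E'
from h import *
for n,(a,b,e,f) in dict(top=(150,260,220,400),scene=(140,300,200,400)).items():
    im=grab(n);c=cloud(im)
    cv2.imwrite(f'pics/end_{n}.png',cv2.resize(im['pixels'][a:b,e:f,::-1],None,fx=3.5,fy=3.5,interpolation=cv2.INTER_CUBIC))
    for x,y,h in[(.6033,.0872,.113),(.6064,.0057,.087),(.6087,-.0765,.087),(.6121,-.1578,.113)]:
        m=(np.hypot(c[...,0]-x,c[...,1]-y)<.026)&(c[...,2]<.14)&(c[...,2]>.05)
        q=c[m&(c[...,2]>h-.006)];print(n,np.percentile(c[m][:,2],98).round(4),h,len(q),q.mean(0).round(4) if len(q) else '')
E
```

```text
top 0.1151 0.113 36 [0.6009 0.0863 0.1117]
top 0.0899 0.087 125 [0.6053 0.0053 0.0845]
top 0.09 0.087 130 [ 0.6089 -0.0771  0.0847]
top 0.1146 0.113 30 [ 0.611  -0.1589  0.1119]
scene 0.1133 0.113 66 [0.5987 0.0846 0.1106]
scene 0.0876 0.087 150 [0.6019 0.0029 0.0845]
scene 0.0878 0.087 173 [ 0.6045 -0.0797  0.0844]
scene 0.1146 0.113 80 [ 0.6084 -0.1609  0.1109]
```

View pics/end_top.png

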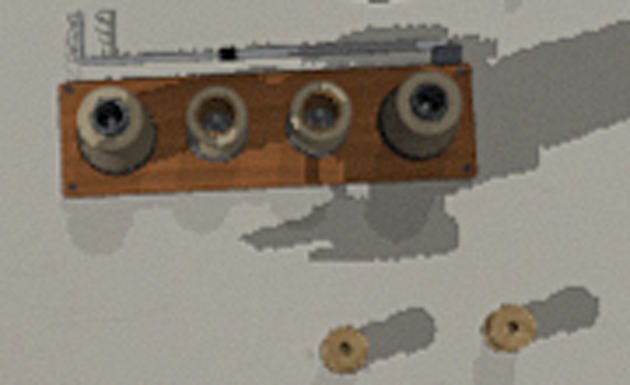

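View pics/end_scene.png

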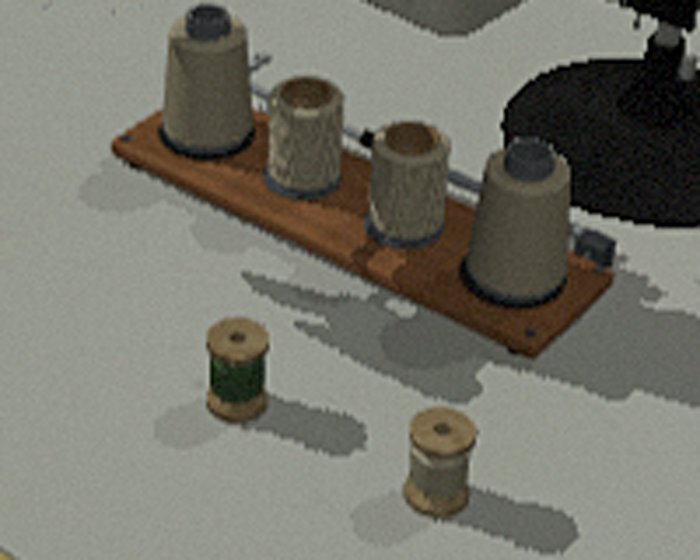

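Both views show all four pieces upright and fully down on their discs, at top (110,118), (215,120), (320,115) and (430,103). The two spools at (345,348) and (510,327) are still standing, and the arm is clear.

```bash
python3 -c "
from cell import arm
print(arm.sign_off())"
```

```text
the job is handed in; nothing more can be done
None
```

The job is handed in at about 25 s on the clock: both thread cones are over the black holders and both reels over the felt pins, all upright and fully down in the last pictures, with the two wooden spools still standing where they were.

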